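# Check the craft tools in on the kitchen scale

## Robot

A 6-joint arm with a two-finger parallel gripper is mounted at the origin on the work surface. World frame = base frame: x ahead of the robot, y to its left, z up, the work surface at z = 0. Lengths are in mm, angles in rad, forces in N, time in s.
With the tool pointing down it reaches from about 300 to 775 mm from the base axis. Payload 14.6 kg.
Tool frame: the origin (TCP) lies midway between the tips of the shut fingers; the grasp point (between the pads) lies 19 mm behind it (grip_depth is the distance from the TCP to the grasp point, in mm); z points along the fingers, y is the direction in which the jaws open and shut (so a half turn about z gives the same grasp; the last joint's range is limited). The gripper opens to 94 mm and grips with 3 to 60 N. Pads are 16 mm wide; open, the fingers measure 119 mm over their backs; the gripper's body (75 mm by 177 mm) begins 78 mm behind the grasp point.
Start: joints at [-1.335, 0.3, 1.521, -0, 1.321, -0.067], TCP at [164, -524.97, 205.446] pointing down, gripper open.
Joint ranges: [-3.03, 3.03], [-0.79, 2.21], [0.23, 2.52], [-1.04, 4.18], [0, 3.07], [-2.55, 2.55]. Speed limits (rad/s): [2.22, 2.22, 2.57, 3.14, 3.14, 3.14].

## Interface

Orientations are given as [roll, pitch, yaw] about the fixed x, y, z axes, in that order (R = Rz(yaw) Ry(pitch) Rx(roll)).
In Python, from cell import read_state, camera, camera_info, sign_off, grip_depth gives the robot as it stands.
- The arm moves only by the tool drive_tool, never from a script. Its argument "motion" is one flat list of numbers, 4 for each row, row after row: the shift along the tool's x, y, z in mm, then the turn about the tool's z in rad. A call has 1 to 8 rows; each row shifts and turns the pose as measured when the row begins, along the tool's axes as they then stand; what a row does not reach is not made up. A row lasts 1/12 s, in which the tool goes at most 41.7 mm and 7.16 degrees, less where a joint would pass 70% of its speed; a pose out of reach is approached as far as the arm can. A call is refused whole if a number of a shift passes 41.7 or a number of a turn 0.125, either way. A call with a gripper value outside its range is refused whole. "jaw" is the closure, from 0 (fully open) to 1 (shut), set as the call begins (left out, the last holds). The fingers move at their own pace and stop on an object; "grip_force" is the grip in N (left out, the last holds). Time passes only in rows, so rows that do not move let the fingers close. It gives the time, the measured TCP pose, the force and the opening at its end, in the units of the state.
- read_state(): the state, without advancing time (a new reading comes with each control period).
- camera(name): name is "side" or "top" or "wrist"; returns the picture (384x512x3 uint8, red, green, blue); there is no depth.
- camera_info(name): a dict with "fovy" (degrees; the focal length in pixels is half the picture's height over the tangent of half this angle, whatever the lens; pixels are square), "cx", "cy" (the principal point, pixels), "camera_from_world" (4x4, takes a point from world to camera coordinates). Camera axes: x right, y up, looking along -z (the intrinsics and any distortion apply to the point x, -y, -z); pixel columns grow to the right and rows downward; lengths in mm; the calibration is good to about 2 mm. A picture is of the moment at which its call begins: read the wrist's pose just before it. camera_info takes no time and is no camera call; for the wrist camera it gives the pose at the moment of the call.
- sign_off(): hands the job in, once; it reports no verdict.
The state is a dict: "clock": time; "joints": joint angles; "qd": joint speeds; "effort": joint torques, N m; "eef_pos": TCP position; "eef_rot": TCP orientation; "wrist_force": force on the tool from outside, world axes, zero at the start; "moment": the same for the moment, N m; "finger_gap": finger opening in mm.
Only numpy, scipy, OpenCV 4.12 (cv2) and the standard library are available. Lean on these libraries where they do the work, as an engineer would, in place of code of your own. Each camera call takes 0.05 s, during which the arm holds its last target. There are 200 camera calls.

## Task

Check the craft club's tools back in on the scale: with the pan empty press the blue key, then set the green stapler upright on the pan, let go and press the green key, then set the white punch upright on the pan beside it, let go and press the white key. Press each key well down, one key at a time and only at its turn, and keep off the red one, which wipes the record. Put the tools down gently, leave them both standing on the pan, and leave everything else where it is.

Things in the scene. Friction and masses are not known exactly. Their poses are not given: they have to be found in the camera images.
- scale: grey bench scale, 270 x 250 mm, fixed to the worktop. Origin: on the worktop, under its middle. Its -x side is a black keypad sloping at 40 deg, with four keys (blue, green, white, red, in any order) in a row along y at 50 mm pitch; on its +x side is the flat pan. Housing 70 mm high
- bar_mid (a point): middle of the scale's steel carrying bar, 10 mm thick, 236 mm long along y, about 50 mm above the keys (at x = -113, z = 111 mm in the scale's frame); from its ends it slopes back down to the housing. It blocks a vertical tool: press a key along its own axis, tilted, beneath the bar. Same axes as the scale
- pan_mid (a point): middle of the top face of the scale's flat steel pan, 84 mm above the worktop; the pan is 190 mm (x) by 250 mm (y), no rim; same axes as the scale
- stapler: green plastic stapler, 130 (x) x 32 (y) x 46 mm (z), 32 mm wide over its full height, flat-sided; about 0.2 kg; origin: centre of its underside, x along its length, z up
- punch: white plastic paper punch, 70 (x) x 44 (y) x 53 mm (z); its 44 mm wide body reaches from x = -11 to +35 mm and up to 46 mm, the lever on top is 34 mm wide; about 0.2 kg; origin: centre of its underside, z up
- blue_key_top (a point): cap of the blue spring key, a round blue plastic button 28 mm across on the scale's sloping keypad. The point is the middle of its outer face, its z axis points out of the keypad along the key's travel (40 deg from vertical, leaning away from the pan, towards the keypad side)
- blue_key (a joint): travel of the blue key in m: 0 up, 0.006 fully down (5 N); counts as pressed from about 0.004
- green_key_top (a point): cap of the green spring key, a round green plastic button 28 mm across on the scale's sloping keypad. The point is the middle of its outer face, its z axis points out of the keypad along the key's travel (40 deg from vertical, leaning away from the pan, towards the keypad side)
- green_key (a joint): travel of the green key in m: 0 up, 0.006 fully down (5 N); counts as pressed from about 0.004
- white_key_top (a point): cap of the white spring key, a round white plastic button 28 mm across on the scale's sloping keypad. The point is the middle of its outer face, its z axis points out of the keypad along the key's travel (40 deg from vertical, leaning away from the pan, towards the keypad side)
- white_key (a joint): travel of the white key in m: 0 up, 0.006 fully down (5 N); counts as pressed from about 0.004
- red_key_top (a point): cap of the red spring key, a round red plastic button 28 mm across on the scale's sloping keypad. The point is the middle of its outer face, its z axis points out of the keypad along the key's travel (40 deg from vertical, leaning away from the pan, towards the keypad side)
- red_key (a joint): travel of the red key in m: 0 up, 0.006 fully down (5 N); counts as pressed from about 0.004
- palette: round aluminium paint palette, 110 mm across, 8 mm high; leave alone
- hoop: wooden embroidery hoop lying flat, 150 mm across, 12 mm high; leave alone
- dish: clear glass dish, 120 mm across, 45 mm high; leave alone
- mug: blue mug, 80 mm across, 92 mm high; leave alone
- paint_bottle: yellow paint bottle, 44 mm across, 120 mm high; leave alone
- button_jar: amber jar with brass cap, 66 mm across, 80 mm high; leave alone
- spool: orange thread spool, 32 mm across, 34 mm high; leave alone
Things that resemble listed ones, but are neither listed nor needed, are in the scene too. What is shaped like the punch but black or turquoise is not meant.

How it is judged (in metres and radians):
On the way, in this order (a step that is already met when the one before it is completed fails the run):
1. the blue key is pressed well down (value of joint blue_key above 0.004 m), for 0.05 s.
2. the stapler stands on the pan, released and at rest (x of stapler in the frame of pan_mid between -0.09 and 0.09 m and y of stapler in the frame of pan_mid between -0.12 and 0.12 m and z of stapler in the frame of pan_mid between -0.008 and 0.008 m and angle between stapler's own z axis and vertical below 0.12 rad and linear speed of stapler below 0.02 m/s and contact force between the fingers and stapler below 0.1 N), for 0.2 s.
3. the green key is pressed well down (value of joint green_key above 0.004 m and x of stapler in the frame of pan_mid between -0.09 and 0.09 m and y of stapler in the frame of pan_mid between -0.12 and 0.12 m and z of stapler in the frame of pan_mid between -0.008 and 0.008 m and angle between stapler's own z axis and vertical below 0.12 rad), for 0.05 s.
4. the punch stands on the pan, released and at rest (x of punch in the frame of pan_mid between -0.09 and 0.09 m and y of punch in the frame of pan_mid between -0.12 and 0.12 m and z of punch in the frame of pan_mid between -0.008 and 0.008 m and angle between each of punch, stapler's own z axis and vertical below 0.12 rad and linear speed of punch below 0.02 m/s and contact force between the fingers and punch below 0.1 N and x of stapler in the frame of pan_mid between -0.09 and 0.09 m and y of stapler in the frame of pan_mid between -0.12 and 0.12 m and z of stapler in the frame of pan_mid between -0.008 and 0.008 m), for 0.2 s.
5. the white key is pressed well down (value of joint white_key above 0.004 m and x of punch in the frame of pan_mid between -0.09 and 0.09 m and y of punch in the frame of pan_mid between -0.12 and 0.12 m and z of punch in the frame of pan_mid between -0.008 and 0.008 m and angle between each of punch, stapler's own z axis and vertical below 0.12 rad and x of stapler in the frame of pan_mid between -0.09 and 0.09 m and y of stapler in the frame of pan_mid between -0.12 and 0.12 m and z of stapler in the frame of pan_mid between -0.008 and 0.008 m), for 0.05 s.
At the end, for the whole second after the job is handed in: stapler and punch both stand upright (within 0.12 rad) on the pan, their origins within 90 mm (pan x) and 120 mm (pan y) of its middle and at its height within 8 mm, at rest and released, and all four keys are up again (all of step 4 and linear speed of stapler below 0.02 m/s and contact force between the fingers and stapler below 0.1 N and value of joint each of blue_key, green_key, white_key, red_key below 0.0015 m); the robot touches nothing.
It fails at once if the red key is pressed (3 mm or more) (value of joint red_key above 0.003 m).
It fails at once if a key is pressed out of turn: blue with a tool on the pan, green without the stapler on it, or white without the punch on it ((value of joint blue_key above 0.003 m and ((x of stapler in the frame of pan_mid between -0.09 and 0.09 m and y of stapler in the frame of pan_mid between -0.12 and 0.12 m and z of stapler in the frame of pan_mid between -0.008 and 0.008 m and angle between stapler's own z axis and vertical below 0.12 rad) or (x of punch in the frame of pan_mid between -0.09 and 0.09 m and y of punch in the frame of pan_mid between -0.12 and 0.12 m and z of punch in the frame of pan_mid between -0.008 and 0.008 m and angle between punch's own z axis and vertical below 0.12 rad))) or (value of joint green_key above 0.003 m and not (x of stapler in the frame of pan_mid between -0.09 and 0.09 m and y of stapler in the frame of pan_mid between -0.12 and 0.12 m and z of stapler in the frame of pan_mid between -0.008 and 0.008 m and angle between stapler's own z axis and vertical below 0.12 rad)) or (value of joint white_key above 0.003 m and not (x of punch in the frame of pan_mid between -0.09 and 0.09 m and y of punch in the frame of pan_mid between -0.12 and 0.12 m and z of punch in the frame of pan_mid between -0.008 and 0.008 m and angle between punch's own z axis and vertical below 0.12 rad))).
It fails at once if two keys are down at once (value of joint each of blue_key, green_key above 0.003 m or value of joint each of blue_key, white_key above 0.003 m or value of joint each of blue_key, red_key above 0.003 m or value of joint each of green_key, white_key above 0.003 m or value of joint each of green_key, red_key above 0.003 m or value of joint each of white_key, red_key above 0.003 m).
It fails at once if a tool is dropped or thrown onto the pan (faster than 0.5 m/s within 15 mm of it) ((linear speed of stapler above 0.5 m/s and z of stapler in the frame of pan_mid below 0.015 m and horizontal distance between stapler and pan_mid below 0.13 m) or (linear speed of punch above 0.5 m/s and z of punch in the frame of pan_mid below 0.015 m and horizontal distance between punch and pan_mid below 0.13 m)).
It fails at once if another object is moved more than 30 mm (distance of any of palette, hoop, dish, mug, paint_bottle, button_jar, spool from where it was at the start of the episode above 0.03 m).
It also fails if it takes over 72 s, if anything falls off the work surface, if the arm or the gripper's body presses on something with over 40 N, if the wrist force passes 120 N, or if a joint passes its speed limit or range.

## Working session

There is one attempt and no reset: what is moved stays moved. The work goes in short steps, Python scripts to look and compute and a tool call to move; the robot and the scene stay as the last step left them, time stands still between calls to the robot, and variables do not carry over. Pictures are saved under pics/ and viewed, on a budget of 10 in all, crops included, one or two more only if the job needs it, and the job is handed in when it is done.

Besides the shell and the picture viewer there is one more tool, called after ">>>" by a JSON object that holds its "name" and its "arguments", one argument or row to a line. drive_tool: Moves the arm, as the interface text tells. Its arguments: {"type":"object","properties":{"motion":{"type":"array","items":{"type":"number"}},"jaw":{"type":"number"},"grip_force":{"type":"number"}},"required":["motion"]}

```bash
ls; mkdir -p pics
cat > h.py <<'E'
import numpy as np, cv2
from cell import *
def save(n,img): cv2.imwrite('pics/'+n+'.png',cv2.cvtColor(img,cv2.COLOR_RGB2BGR))
def K(ci):
    f=192/np.tan(np.radians(ci['fovy'])/2); return f,ci['cx'],ci['cy']
def ray(ci,u,v):
    f,cx,cy=K(ci); T=np.array(ci['camera_from_world']); R=T[:3,:3]; t=T[:3,3]
    d=R.T@np.array([(u-cx)/f,-(v-cy)/f,-1]); return -R.T@t,d
def onplane(ci,u,v,z):
    o,d=ray(ci,u,v); return o+d*(z-o[2])/d[2]
def proj(ci,p):
    f,cx,cy=K(ci); T=np.array(ci['camera_from_world']); q=T[:3,:3]@np.array(p)+T[:3,3]
    return np.array([cx+f*q[0]/-q[2],cy-f*q[1]/-q[2]])
E
python3 - <<'E'
from h import *
for n in ['top','side','wrist']:
    ci=camera_info(n); print({k:(np.round(v,3).tolist() if not isinstance(v,str) else v) for k,v in ci.items()})
a=camera('top');b=camera('side');save('top0',a);save('side0',b)
save('both',cv2.resize(a,(800,600)))
print(read_state(),grip_depth)
E
```

```text
pics
{'fovy': 45.744, 'cx': 260.605, 'cy': 193.524, 'camera_from_world': [[0.016, -1.0, 0.0, 9.308], [0.976, 0.016, 0.218, -528.988], [-0.218, -0.003, 0.976, -1430.923], [0.0, 0.0, 0.0, 1.0]]}
{'fovy': 53.562, 'cx': 252.135, 'cy': 189.495, 'camera_from_world': [[0.917, -0.399, -0.019, -467.636], [0.312, 0.686, 0.658, -242.889], [-0.249, -0.609, 0.753, -1088.521], [0.0, 0.0, 0.0, 1.0]]}
{'fovy': 60.359, 'cx': 254.741, 'cy': 188.728, 'camera_from_world': [[0.299, -0.954, -0.001, -550.599], [0.926, 0.29, -0.241, 25.236], [0.23, 0.072, 0.97, -389.637], [0.0, 0.0, 0.0, 1.0]]}
{'clock': 0.1, 'joints': array([-1.33455862e+00,  3.00391765e-01,  1.52150192e+00,  3.92066663e-05,
        1.32071651e+00, -6.66055474e-02]), 'qd': array([ 0.00121316, -0.00242743, -0.00072485,  0.00057165,  0.00043649,
       -0.00068779]), 'effort': array([ 1.16204894e-03, -5.32641149e+01, -3.53284550e+01,  7.09366612e-02,
        2.34847638e-02, -6.78352649e-05]), 'eef_pos': array([ 163.97901612, -524.74311002,  204.96333879]), 'eef_rot': array([-3.14057990e+00, -1.05616776e-04,  3.02833477e-01]), 'wrist_force': array([ 0.52359472,  0.58145343, -0.3156079 ]), 'moment': array([ 0.05562313, -0.03106188, -0.03225408]), 'finger_gap': 94.15584790683847} 18.8
```

View pics/both.png

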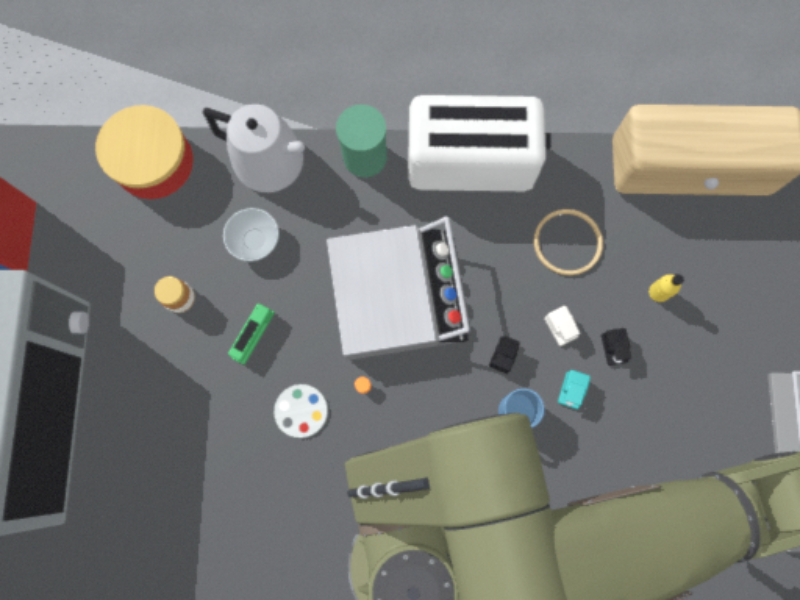

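View pics/side0.png

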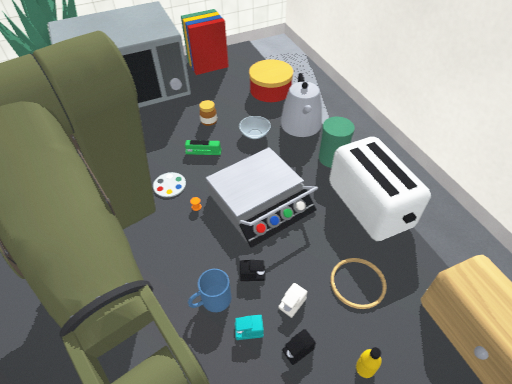

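Top view (800x600): scale with keys from the top white(441,248), green(446,271), blue(449,294), red(454,316); stapler (251,333). Punch-shaped things: black (505,354), white (562,325), black (616,346), turquoise (574,390). The white one fits the description. Next I triangulate.

```bash
cat >> h.py <<'E'
def tri(ca,pa,cb,pb):
    o1,d1=ray(ca,*pa);o2,d2=ray(cb,*pb);d1/=np.linalg.norm(d1);d2/=np.linalg.norm(d2)
    s=np.linalg.lstsq(np.c_[d1,-d2],o2-o1,rcond=None)[0]
    a,b=o1+s[0]*d1,o2+s[1]*d2; return (a+b)/2,np.linalg.norm(a-b)
def blob(img,lo,hi,box):
    h=cv2.cvtColor(img,cv2.COLOR_RGB2HSV);m=cv2.inRange(h,lo,hi);x0,y0,x1,y1=box
    k=np.zeros_like(m);k[y0:y1,x0:x1]=m[y0:y1,x0:x1]
    n,l,s,c=cv2.connectedComponentsWithStats(k);i=1+np.argmax(s[1:,4]) if n>1 else None
    return (c[i],s[i],(l==i).astype(np.uint8)) if n>1 else None
E
python3 - <<'E'
from h import *
im={n:cv2.cvtColor(cv2.imread(f'pics/{n}0.png'),cv2.COLOR_BGR2RGB) for n in('top','side')}
C={n:camera_info(n) for n in im}
T=(268,150,305,212);S=(245,195,312,240)
R={'blue':((100,120,70),(125,255,255)),'green':((50,120,50),(85,255,255)),'white':((0,0,170),(179,40,255)),'red':((0,150,80),(8,255,255))}
P={}
for k,(lo,hi) in R.items():
    t=blob(im['top'],lo,hi,(274,150,298,212) if k!='white' else (277,152,289,166));s=blob(im['side'],lo,hi,S if k!='white' else (294,200,306,212))
    if t is None or s is None: print(k,t is None,s is None);continue
    p,e=tri(C['top'],t[0],C['side'],s[0]);P[k]=p;print(k,t[0].round(1),t[1][4],s[0].round(1),s[1][4],p.round(1),round(e,1))
gs=blob(im['top'],(50,100,40),(85,255,255),(140,185,185,240));m=gs[2]
r=cv2.minAreaRect(cv2.findContours(m,0,2)[0][0]);print('stapler',r)
for q in cv2.boxPoints(r): print(q,onplane(C['top'],*q,40).round(0))
print('spool',*[onplane(C['top'],232,246,z).round(0) for z in(34,)])
w=blob(im['top'],(0,0,150),(179,50,255),(340,185,380,225));r=cv2.minAreaRect(cv2.findContours(w[2],0,2)[0][0]);print('punch',r,onplane(C['top'],*r[0],40).round(0))
crop=lambda i,b,s:cv2.resize(i[b[1]:b[3],b[0]:b[2]],None,fx=s,fy=s,interpolation=2)
a=crop(im['top'],(200,130,310,240),3.6);b=crop(im['side'],(200,145,330,245),3.0)
c=crop(im['top'],(340,180,410,270),3);d=crop(im['top'],(130,180,200,250),3)
o=np.zeros((600,800,3),np.uint8)
for i,(x,y) in zip((a,b,c[:,:],d),((0,0),(400,0),(410,310),(0,397))):
    h=min(i.shape[0],600-y);ww=min(i.shape[1],800-x);o[y:y+h,x:x+ww]=i[:h,:ww]
save('crop1',o)
E
```

```text
blue [288.1 187.5] 48 [274. 220.] 69 [552.7 -72.7  43.7] 2.5
green [285.4 173.2] 39 [287.3 212.7] 61 [602.1 -63.8  42.5] 2.2
white [282.4 158.9] 52 [300.  205.1] 64 [651.7 -53.3  42.7] 1.9
red [290.7 202.2] 47 [260.3 227.8] 67 [503.3 -81.5  42.9] 2.4
stapler ((160.18898010253906, 213.22879028320312), (12.523397445678711, 38.93914794921875), 30.465543746948242)
[144.92035 226.83548] [416. 393.  40.]
[164.66327 193.27249] [529. 336.  40.]
[175.45761 199.6221 ] [508. 299.  40.]
[155.71469 233.18509] [395. 357.  40.]
spool [358. 108.  34.]
punch ((359.4000244140625, 207.80003356933594), (22.360679626464844, 16.994115829467773), 63.43495178222656) [ 490. -308.   40.]
```

View pics/crop1.png

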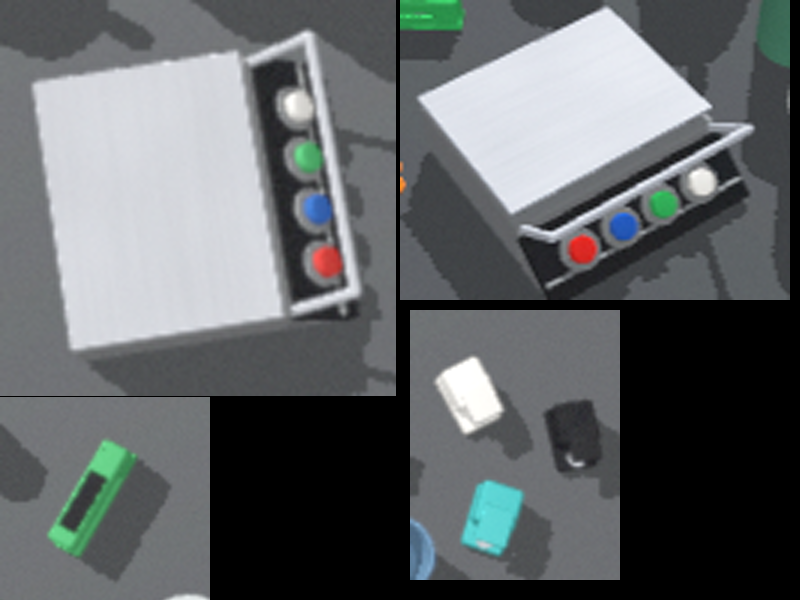

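The crop confirms it: of the four punch-shaped things, only (359,208) in the top picture is white. Keys run red, blue, green, white along +x. Moves only shift or turn about the tool axis, so I'm checking whether a vertical finger fits between the bar and the pan.

Run:
```python
from h import *
C=camera_info('top');c=lambda u,v:(200+u/3.6,130+v/3.6)
P=np.array([onplane(C,*c(*q),84) for q in((35,84),(240,52),(284,316),(72,352))]);print(P.round(0));
B=np.array([onplane(C,*c(*q),111) for q in((310,37),(355,290))]);print('bar',B.round(0),B.mean(0).round(0))
ps=P.mean(0);xs=np.array([-.187,.982]);ys=np.array([-.982,-.187])
print('pan',ps.round(0))
sc=ps[:2]-40*xs
for n,p in dict(bar=B.mean(0)[:2],keys=np.array([577.4,-67.8])).items(): print(n,((p-ps[:2])@xs).round(1),((p-ps[:2])@ys).round(1))
```

```text
[[655. 187.  84.]
 [689.   0.  84.]
 [445. -42.  84.]
 [410. 144.  84.]]
bar [[ 695.  -62.  111.]
 [ 464. -102.  111.]] [580. -82. 111.]
pan [550.  72.  84.]
bar -157.3 -0.4
keys -142.9 -0.8
```

>>> {"name": "drive_tool", "arguments": {
  "motion": [0,0,-41,-0.115,0,0,-41,0,0,0,-20,0],
  "jaw": 0.5
}}

```text
clock: 0.35
eef_pos: [163.4, -522.7, 303.9]
eef_rot: [-3.128, -0.003, 0.423]
wrist_force: [0.6, 0.2, 1.6]
finger_gap: 77.4
```

>>> {"name": "drive_tool", "arguments": {
  "motion": [0,0,0,0.12,0,0,-10,0.115,32,-23,0,0,32,-23,0,0,32,-23,0,0,32,-23,0,0,32,-23,0,0,32,-23,0,0],
  "jaw": 0.36
}}

```text
clock: 1.02
eef_pos: [329.1, -351.0, 318.4]
eef_rot: [-3.131, 0.002, 0.166]
wrist_force: [0.5, -0.9, -0.2]
finger_gap: 60.0
```

>>> {"name": "drive_tool", "arguments": {
  "motion": [32,-23,0,0,32,-23,0,0,32,-23,0,0,32,-23,0,0,32,-23,0,0,32,-23,0,0]
}}

```text
clock: 1.52
eef_pos: [501.4, -172.1, 318.8]
eef_rot: [-3.13, 0.003, 0.166]
wrist_force: [0.1, -0.3, 0.1]
finger_gap: 60.2
```

>>> {"name": "drive_tool", "arguments": {
  "motion": [17,-14,33,-0.022,17,-14,33,0,17,-14,33,0,17,-14,33,0,0,0,0,0]
}}

```text
clock: 1.93
eef_pos: [563.4, -93.3, 181.8]
eef_rot: [-3.131, 0.001, 0.196]
wrist_force: [-0.8, 0.2, -0.2]
finger_gap: 60.2
```

Run:
```python
from h import *
s=read_state();ci=camera_info('wrist');i=camera('wrist');save('w1',i);np.save('w1.npy',ci['camera_from_world'])
print(s['eef_pos'].round(1),s['eef_rot'].round(4),proj(ci,(552.7,-72.7,43.7)),proj(ci,s['eef_pos']))
s=camera('side');save('s1',s);t=camera('top')
```

```text
[563.4 -93.3 181.8] [-3.1311e+00  1.0000e-03  1.9590e-01] [232.61452501 186.25749077] [253.11252851 231.69166001]
```

View pics/w1.png

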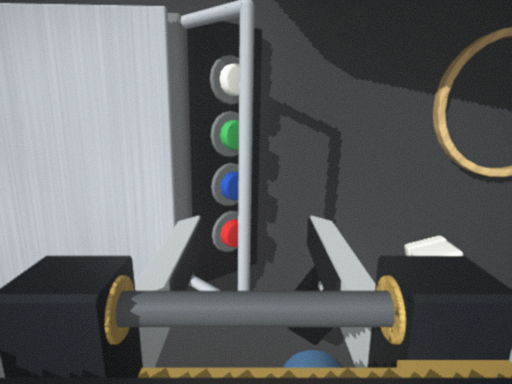

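Run:
```python
from h import *
ci=camera_info('wrist');i=cv2.cvtColor(cv2.imread('pics/w1.png'),cv2.COLOR_BGR2RGB)
xs=np.array([-.187,.982,0])
for n,px,z in(('barL',(240.5,186),111),('barR',(252,186),111),('tipL',(200,217),read_state()['eef_pos'][2]),('tipR',(311,217),read_state()['eef_pos'][2])):
    p=onplane(ci,*px,z);print(n,p.round(1),'x_s rel blue',((p-[552.7,-72.7,43.7])@xs).round(1))
print(i[186,205:262].tolist())
for d in(-10.7,0,10.7): print(proj(ci,np.array([552.7,-72.7,43.7+d*.839])+xs*d))
a=cv2.imread('pics/s1.png')[140:260,190:330];b=cv2.imread('pics/w1.png')[150:250,150:300]
```

```text
barL [571.  -84.5 111. ] x_s rel blue -15.0
barR [572.8 -93.6 111. ] x_s rel blue -24.3
tipL [567.2 -65.4 189.5] x_s rel blue 4.4
tipR [ 579.6 -127.6  189.5] x_s rel blue -59.0
[[36, 37, 40], [37, 36, 38], [37, 37, 41], [33, 33, 36], [31, 35, 39], [55, 59, 60], [100, 101, 104], [132, 136, 138], [134, 139, 138], [113, 118, 119], [98, 104, 102], [93, 97, 95], [92, 96, 97], [93, 98, 99], [86, 94, 104], [74, 93, 146], [58, 94, 186], [52, 96, 202], [54, 99, 203], [53, 100, 205], [60, 103, 211], [54, 99, 203], [53, 89, 180], [43, 75, 153], [44, 71, 147], [43, 71, 143], [44, 71, 141], [42, 70, 139], [38, 65, 135], [44, 69, 140], [41, 67, 134], [39, 64, 134], [67, 87, 145], [131, 146, 172], [179, 186, 197], [201, 208, 215], [205, 212, 218], [199, 209, 213], [193, 199, 206], [190, 196, 202], [185, 190, 196], [172, 179, 184], [157, 164, 171], [143, 149, 151], [124, 131, 134], [107, 111, 114], [71, 76, 77], [33, 38, 41], [30, 35, 36], [33, 35, 35], [36, 38, 39], [31, 33, 34], [38, 40, 40], [45, 44, 51], [50, 52, 51], [53, 56, 59], [48, 50, 53]]
[239.8375951  184.16417623]
[228.83338481 186.0418219 ]
[217.24140128 188.01975916]
```

```bash
cat >> h.py <<'E'
def go(x,y,z):
    s=read_state();p=s['eef_pos'];w=s['eef_rot'][2]
    d=np.array([x,y,z])-p; print('pos',p.round(1),'rot',s['eef_rot'].round(3),'t',s['clock'],'F',s['wrist_force'].round(1),'gap',round(s['finger_gap'],1))
    print('tool shift',(d[:2]@[np.cos(w),np.sin(w)]).round(1),(d[:2]@[np.sin(w),-np.cos(w)]).round(1),(-d[2]).round(1))
E
python3 -c "
from h import *
go(559.1,-106.1,130)"
```

```text
pos [564.4 -96.9 189.5] rot [-3.136 -0.008  0.194] t 2.0833 F [-0.7 -0.1  0.2] gap 60.3
tool shift -7.0 8.0 59.5
```

>>> {"name": "drive_tool", "arguments": {
  "motion": [-7,8,20,0,0,0,25,0,0,0,20,0,0,0,10,0,0,0,0,0,0,0,0,0]
}}

```text
clock: 2.58
eef_pos: [562.7, -113.3, 125.5]
eef_rot: [3.138, -0.026, 0.188]
wrist_force: [0.1, -0.4, 0.2]
finger_gap: 60.3
```

Run:
```python
from h import *
go(559.1,-106.1,60)
i=camera('side');j=camera('wrist')
a=cv2.resize(i[150:260,190:330],None,fx=4,fy=4,interpolation=2);b=cv2.resize(j[100:300,120:360],(560,440))[:,:240] 
o=np.zeros((440,800,3),np.uint8);o[:,:560]=a;o[:,560:]=b;save('c2',o)
```

```text
pos [ 562.7 -113.3  125.5] rot [ 3.138 -0.026  0.188] t 2.5833 F [ 0.1 -0.4  0.2] gap 60.3
tool shift -2.2 -7.7 65.5
```

View pics/c2.png

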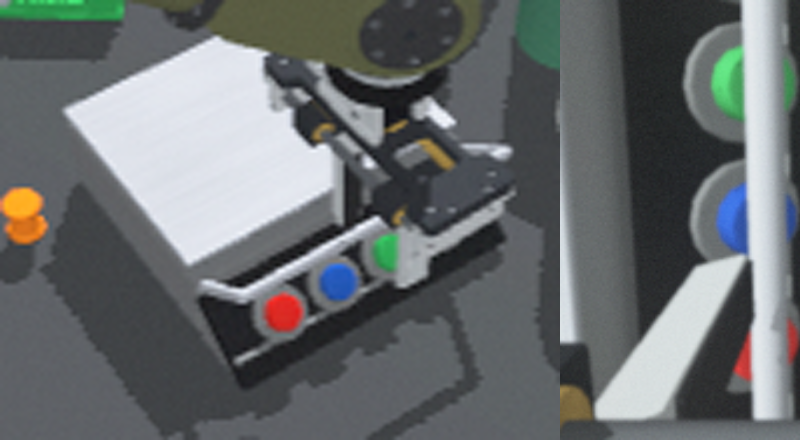

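>>> {"name": "drive_tool", "arguments": {
  "motion": [-1,-4,0,0,-1,-4,0,0,0,0,0,0,0,0,0,0]
}}

```text
clock: 3.02
eef_pos: [560.2, -105.0, 129.1]
eef_rot: [3.136, -0.031, 0.188]
wrist_force: [0.3, -0.7, -0.3]
finger_gap: 60.2
```

```bash
python3 -c "
from h import *
go(559.1,-106.1,60)"
```

```text
pos [ 560.2 -105.   129.1] rot [ 3.136 -0.031  0.188] t 3.0167 F [ 0.3 -0.7 -0.3] gap 60.2
tool shift -1.3 0.9 69.1
```

>>> {"name": "drive_tool", "arguments": {
  "motion": [-1,1,12,0,0,0,12,0,0,0,12,0,0,0,12,0,0,0,10,0,0,0,5,0,0,0,0,0]
}}

```text
clock: 3.6
eef_pos: [560.5, -105.9, 58.1]
eef_rot: [3.137, -0.028, 0.189]
wrist_force: [-0.8, -0.6, 0.5]
finger_gap: 59.9
```

```bash
python3 -c "
from h import *
go(559.1,-106.1,50)"
```

```text
pos [ 560.5 -105.9   58.1] rot [ 3.137 -0.028  0.189] t 3.6 F [-0.8 -0.6  0.5] gap 59.9
tool shift -1.4 -0.0 8.1
```

>>> {"name": "drive_tool", "arguments": {
  "motion": [-1,0,4,0,0,0,4,0,0,0,2,0,0,0,0,0]
}}

```text
clock: 3.93
eef_pos: [560.2, -106.4, 47.6]
eef_rot: [3.136, -0.029, 0.189]
wrist_force: [-1.4, -1.8, 3.5]
finger_gap: 60.3
```

>>> {"name": "drive_tool", "arguments": {
  "motion": [0,0,3,0,0,0,0,0]
}}

```text
clock: 4.1
eef_pos: [561.0, -106.7, 45.4]
eef_rot: [3.135, -0.031, 0.189]
wrist_force: [-1.2, -3.5, 1.5]
finger_gap: 60.2
```

>>> {"name": "drive_tool", "arguments": {
  "motion": [0,0,3,0,0,0,1,0]
}}

```text
clock: 4.27
eef_pos: [561.8, -107.0, 42.2]
eef_rot: [3.134, -0.033, 0.189]
wrist_force: [-0.8, -1.4, 4.0]
finger_gap: 60.6
```

>>> {"name": "drive_tool", "arguments": {
  "motion": [0,0,2,0,0,0,0,0]
}}

```text
clock: 4.43
eef_pos: [562.6, -107.6, 41.3]
eef_rot: [3.132, -0.035, 0.189]
wrist_force: [-1.7, -3.6, 2.7]
finger_gap: 60.1
```

>>> {"name": "drive_tool", "arguments": {
  "motion": [-2,-1,3,0,0,0,1,0]
}}

```text
clock: 4.6
eef_pos: [563.3, -108.2, 40.6]
eef_rot: [3.129, -0.042, 0.188]
wrist_force: [-2.9, -1.7, 4.9]
finger_gap: 59.8
```

>>> {"name": "drive_tool", "arguments": {
  "motion": [0,0,3,0,0,0,0,0]
}}

```text
clock: 4.77
eef_pos: [564.8, -109.5, 40.0]
eef_rot: [3.125, -0.046, 0.189]
wrist_force: [-2.6, -5.1, 1.5]
finger_gap: 59.9
```

>>> {"name": "drive_tool", "arguments": {
  "motion": [0,0,-6,0,-3,-1,-6,0,-3,-2,0,0,0,0,0,0]
}}

```text
clock: 5.1
eef_pos: [556.9, -107.4, 52.4]
eef_rot: [3.126, -0.045, 0.188]
wrist_force: [-0.3, 0.3, -0.2]
finger_gap: 60.1
```

Run:
```python
from h import *
go(559.1,-104.5,50)
i=camera('side');save('s3',cv2.resize(i[170:250,220:320],None,fx=5,fy=5,interpolation=2))
go(558,-104.5,50)
```

```text
pos [ 556.9 -107.4   52.4] rot [ 3.126 -0.045  0.188] t 5.1 F [-0.3  0.3 -0.2] gap 60.1
tool shift 2.7 -2.4 2.4
pos [ 557.2 -107.5   52.5] rot [ 3.126 -0.046  0.188] t 5.15 F [-0.3 -0.   0.1] gap 60.4
tool shift 1.3 -2.8 2.5
```

View pics/s3.png

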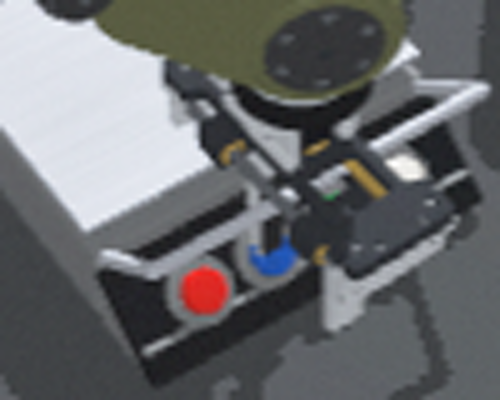

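The finger sits inside the bar, over the upper part of the blue cap (crop 272,240). I'm pressing again, now centred.

>>> {"name": "drive_tool", "arguments": {
  "motion": [1,-2,4,0,0,0,5,0,-1,0,5,0,-1,0,5,0]
}}

```text
clock: 5.48
eef_pos: [562.1, -108.3, 39.9]
eef_rot: [3.117, -0.058, 0.189]
wrist_force: [-6.5, -11.6, 42.8]
finger_gap: 59.7
```

>>> {"name": "drive_tool", "arguments": {
  "motion": [-1,-1,5,0,-1,-1,5,0]
}}

```text
clock: 5.65
eef_pos: [565.9, -111.2, 37.5]
eef_rot: [3.106, -0.072, 0.19]
wrist_force: [-6.9, -11.4, 39.9]
finger_gap: 59.8
```

>>> {"name": "drive_tool", "arguments": {
  "motion": [-2,-2,-8,0,-2,-3,-15,0,0,0,-25,0,0,0,-35,0,0,0,-35,0,0,0,-35,0,0,0,-20,0,0,0,0,0]
}}

```text
clock: 6.32
eef_pos: [546.7, -103.5, 212.3]
eef_rot: [3.107, -0.068, 0.19]
wrist_force: [1.0, 0.2, -0.6]
finger_gap: 60.3
```

```bash
python3 -c "
from h import *
go(440,320,230)"
```

```text
pos [ 546.7 -103.5  212.3] rot [ 3.107 -0.068  0.19 ] t 6.3167 F [ 1.   0.2 -0.6] gap 60.3
tool shift -24.9 -436.0 -17.7
```

>>> {"name": "drive_tool", "arguments": {
  "motion": [-2,-40,0,0,-2,-40,0,0,-2,-40,0,0,-2,-40,-4,0,-2,-40,-4,0,-2,-40,-4,0,-2,-40,-4,0,-2,-40,0,0],
  "jaw": 0.2
}}

```text
clock: 6.98
eef_pos: [467.4, 213.3, 205.2]
eef_rot: [3.107, -0.059, 0.179]
wrist_force: [1.9, -0.1, -0.6]
finger_gap: 74.8
```

>>> {"name": "drive_tool", "arguments": {
  "motion": [-2,-40,0,0,-2,-35,0,0,-2,-30,0,0,0,0,0,-0.124,0,0,0,-0.124,0,0,0,-0.124,0,0,0,-0.124,0,0,0,-0.124]
}}

```text
clock: 7.65
eef_pos: [434.2, 328.3, 185.0]
eef_rot: [3.085, -0.012, 0.809]
wrist_force: [0.6, 0.3, 0.0]
finger_gap: 75.6
```

>>> {"name": "drive_tool", "arguments": {
  "motion": [0,0,0,-0.124,0,0,0,-0.124,0,0,0,-0.124,0,0,0,-0.124,0,0,0,-0.124,0,0,0,-0.124,0,0,0,-0.124,0,0,0,-0.124]
}}

```text
clock: 8.32
eef_pos: [430.9, 327.6, 169.1]
eef_rot: [3.117, 0.047, 1.807]
wrist_force: [0.4, 0.5, 0.3]
finger_gap: 75.0
```

>>> {"name": "drive_tool", "arguments": {
  "motion": [0,0,0,-0.124,0,0,0,-0.124,0,0,0,-0.124,0,0,0,-0.124,0,0,0,-0.124,0,0,0,-0.124,0,0,0,0,0,0,0,0]
}}

```text
clock: 8.98
eef_pos: [427.6, 326.5, 153.9]
eef_rot: [-3.112, 0.043, 2.561]
wrist_force: [0.8, -0.4, -0.1]
finger_gap: 74.9
```

Run:
```python
from h import *
go(462,346,150)
ci=camera_info('wrist');i=camera('wrist');save('w4',i);np.save('w4.npy',np.array(ci['camera_from_world']))
print(proj(ci,(462,346,40)))
for z in (46,0):
    g=blob(i,(45,100,40),(88,255,255),(0,0,512,384));r=cv2.minAreaRect(max(cv2.findContours(g[2],0,2)[0],key=cv2.contourArea))
    q=np.array([onplane(ci,*p,z) for p in cv2.boxPoints(r)]);print(r,q.round(0).tolist(),q.mean(0).round(1))
```

```text
pos [427.6 326.5 153.9] rot [-3.112  0.043  2.561] t 8.9833 F [ 0.8 -0.4 -0.1] gap 74.9
tool shift -18.0 35.2 3.9
[297.10364602 198.3948555 ]
((300.3689880371094, 193.4276123046875), (137.9385528564453, 38.533103942871094), 85.2363510131836) [[395.0, 365.0, 46.0], [411.0, 393.0, 46.0], [528.0, 337.0, 46.0], [511.0, 304.0, 46.0]] [461.1 349.6  46. ]
((300.3689880371094, 193.4276123046875), (137.9385528564453, 38.533103942871094), 85.2363510131836) [[400.0, 363.0, 0.0], [418.0, 396.0, 0.0], [554.0, 331.0, 0.0], [535.0, 293.0, -0.0]] [476.6 345.8  -0. ]
```

View pics/w4.png

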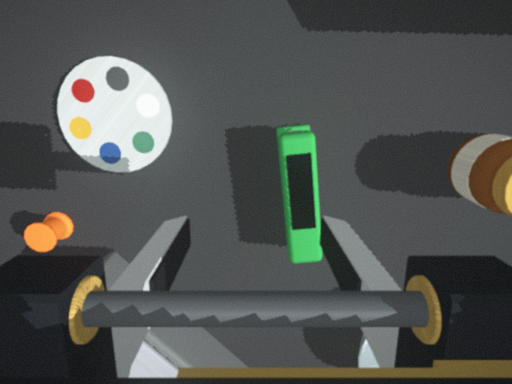

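>>> {"name": "drive_tool", "arguments": {
  "motion": [0,0,0,-0.115,-7,11,15,0,-7,11,20,0,-7,11,20,0,0,0,15,0,0,0,0,0]
}}

```text
clock: 9.53
eef_pos: [463.8, 343.8, 79.0]
eef_rot: [-3.108, 0.04, 2.658]
wrist_force: [-0.6, -0.4, -0.2]
finger_gap: 75.3
```

```bash
python3 -c "
from h import *
go(461,347,12)"
```

```text
pos [463.8 343.8  79. ] rot [-3.108  0.04   2.658] t 9.5333 F [-0.6 -0.4 -0.2] gap 75.3
tool shift 4.0 1.5 67.0
```

```bash
sed -i "s/print('tool shift'.*/from scipy.spatial.transform import Rotation as Ro; R=Ro.from_euler('xyz',s['eef_rot']).as_matrix(); print('tool shift',(R.T@d).round(1),'axis',R[:,2].round(3),'yaw',round(w,3))/" h.py; python3 -c "
from h import *
go(461,347,12)"
```

```text
pos [463.8 343.8  79. ] rot [-3.108  0.04   2.658] t 9.5333 F [-0.6 -0.4 -0.2] gap 75.3
tool shift [ 6.6  3.8 66.7] axis [ 0.02  -0.049 -0.999] yaw 2.658
```

>>> {"name": "drive_tool", "arguments": {
  "motion": [3,2,15,-0.018,3,2,15,0,0,0,15,0,0,0,13,0,0,0,6,0,0,0,0,0]
}}

```text
clock: 10.03
eef_pos: [461.6, 347.7, 14.3]
eef_rot: [-3.109, 0.04, 2.661]
wrist_force: [-0.4, -0.8, 0.7]
finger_gap: 75.3
```

```bash
python3 -c "
from h import *
go(461,347,12)"
```

```text
pos [461.6 347.7  14.3] rot [-3.109  0.04   2.661] t 10.0333 F [-0.4 -0.8  0.7] gap 75.3
tool shift [ 0.3 -0.8  2.4] axis [ 0.021 -0.048 -0.999] yaw 2.661
```

Good; close on it.

>>> {"name": "drive_tool", "arguments": {
  "motion": [0,0,0,0,0,0,0,0,0,0,0,0,0,0,0,0,0,0,0,0,0,0,0,0],
  "jaw": 1,
  "grip_force": 25
}}

```text
clock: 10.53
eef_pos: [463.0, 348.8, 18.6]
eef_rot: [-3.113, 0.043, 2.658]
wrist_force: [-0.7, 0.3, 0.2]
finger_gap: 38.5
```

>>> {"name": "drive_tool", "arguments": {
  "motion": [0,0,-10,0,0,0,-20,0,0,0,-30,0,0,0,-35,0,0,0,-35,0,0,0,-35,0,0,0,-20,0,0,0,0,0]
}}

```text
clock: 11.2
eef_pos: [456.2, 356.3, 214.8]
eef_rot: [-3.11, 0.04, 2.658]
wrist_force: [0.4, -0.2, -2.2]
finger_gap: 31.7
```

```bash
python3 -c "
from h import *
go(541,122,190)"
```

```text
pos [456.2 356.3 214.8] rot [-3.11   0.04   2.658] t 11.2 F [ 0.4 -0.2 -2.2] gap 31.7
tool shift [-182.9 -166.9   37.5] axis [ 0.021 -0.047 -0.999] yaw 2.658
```

>>> {"name": "drive_tool", "arguments": {
  "motion": [0,0,0,0,0,0,0,0]
}}

```text
clock: 11.37
eef_pos: [456.0, 356.2, 215.1]
eef_rot: [-3.111, 0.041, 2.658]
wrist_force: [-0.3, -0.4, -1.9]
finger_gap: 31.9
```

Run:
```python
from h import *
i=camera('side');go(541,122,190);ci=camera_info('side')
p=read_state()['eef_pos'];print(proj(ci,p))
u,v=proj(ci,p).astype(int);a=cv2.resize(i[v-50:v+50,u-60:u+60],None,fx=4,fy=4,interpolation=2)
j=camera('wrist');o=np.zeros((400,800,3),np.uint8);o[:,:480]=a;o[:300,480:]=cv2.resize(j[100:340,128:384],(320,300));save('c5',o)
```

```text
pos [455.8 356.1 214.5] rot [-3.11   0.04   2.658] t 11.4167 F [-0.3 -0.2 -1.6] gap 31.7
tool shift [-183.2 -166.5   37.1] axis [ 0.021 -0.047 -0.999] yaw 2.658
[192.91733337 103.44830546]
```

View pics/c5.png

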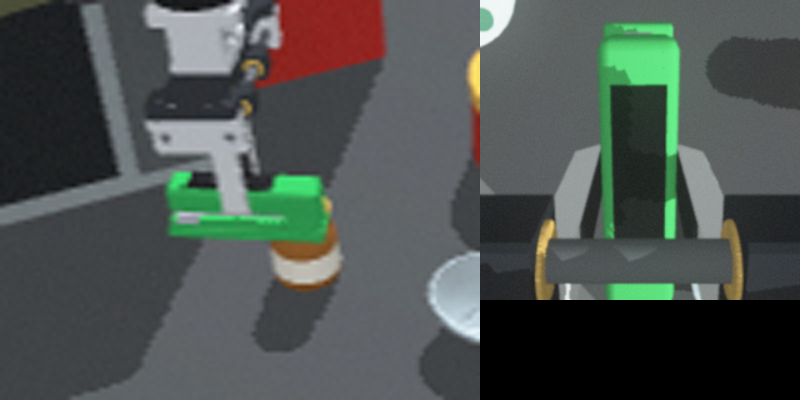

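>>> {"name": "drive_tool", "arguments": {
  "motion": [-15,-14,0,0,-28,-25,0,0,-28,-25,0,0,-28,-25,0,0,-28,-25,0,0,-28,-25,0,0,-18,-18,0,0,-8,-8,0,0]
}}

```text
clock: 12.13
eef_pos: [537.3, 117.1, 213.3]
eef_rot: [-3.093, 0.025, 2.664]
wrist_force: [0.2, -0.2, -1.6]
finger_gap: 31.7
```

>>> {"name": "drive_tool", "arguments": {
  "motion": [0,0,-1,-0.112,0,0,-1,-0.112,0,0,-1,-0.112,0,0,-1,-0.112,0,0,-1,-0.112,0,0,0,-0.112,0,0,0,0,0,0,0,0]
}}

```text
clock: 12.8
eef_pos: [534.7, 111.0, 205.5]
eef_rot: [-3.089, -0.034, -2.927]
wrist_force: [0.2, -0.4, -1.5]
finger_gap: 31.9
```

```bash
python3 -c "
from h import *
go(542.6,114,120)"
```

```text
pos [534.7 111.  205.5] rot [-3.089 -0.034 -2.927] t 12.8 F [ 0.2 -0.4 -1.5] gap 31.9
tool shift [-11.3   5.7  85. ] axis [-0.022 -0.059 -0.998] yaw -2.927
```

>>> {"name": "drive_tool", "arguments": {
  "motion": [-5,3,15,0,-4,3,20,0,-2,0,20,0,0,0,15,0,0,0,8,0,0,0,0,0]
}}

```text
clock: 13.3
eef_pos: [541.4, 114.5, 120.5]
eef_rot: [-3.088, -0.037, -2.951]
wrist_force: [-1.1, -0.5, -1.6]
finger_gap: 31.6
```

>>> {"name": "drive_tool", "arguments": {
  "motion": [0,0,4,0,0,0,4,0,0,0,3,0]
}}

```text
clock: 13.55
eef_pos: [541.8, 114.0, 110.9]
eef_rot: [-3.088, -0.035, -2.955]
wrist_force: [-2.6, -1.2, 5.0]
finger_gap: 31.6
```

>>> {"name": "drive_tool", "arguments": {
  "motion": [0,0,3,0,0,0,2,0,0,0,2,0]
}}

```text
clock: 13.8
eef_pos: [543.0, 113.4, 110.0]
eef_rot: [-3.087, -0.029, -2.957]
wrist_force: [-10.4, -0.7, 15.9]
finger_gap: 31.9
```

>>> {"name": "drive_tool", "arguments": {
  "motion": [0,0,0,0,0,0,0,0,0,0,0,0,0,0,0,0,0,0,0,0],
  "jaw": 0.36
}}

```text
clock: 14.22
eef_pos: [544.4, 113.6, 112.5]
eef_rot: [-3.087, -0.024, -2.958]
wrist_force: [0.5, -0.2, 0.3]
finger_gap: 59.1
```

>>> {"name": "drive_tool", "arguments": {
  "motion": [0,0,-10,0,0,0,-20,0,0,0,-30,0,0,0,-30,0,0,0,-20,0,0,0,0,0]
}}

```text
clock: 14.72
eef_pos: [545.1, 120.2, 228.6]
eef_rot: [-3.087, -0.027, -2.958]
wrist_force: [0.2, 0.7, 0.7]
finger_gap: 60.2
```

Run:
```python
from h import *
G=np.array([602.1,-63.8,43.])
# pressing finger = +y tool, target TCP = key -34*xs
t=G+np.array([-.187,.982,0])*-33
go(t[0],t[1],150)
i=camera('side');a=cv2.resize(i[120:260,180:330],(643,600),interpolation=2);save('c6',a)
```

```text
pos [545.1 120.2 228.6] rot [-3.087 -0.027 -2.958] t 14.7167 F [0.2 0.7 0.7] gap 60.2
tool shift [ -24.8 -219.7   90.1] axis [-0.016 -0.058 -0.998] yaw -2.958
```

View pics/c6.png

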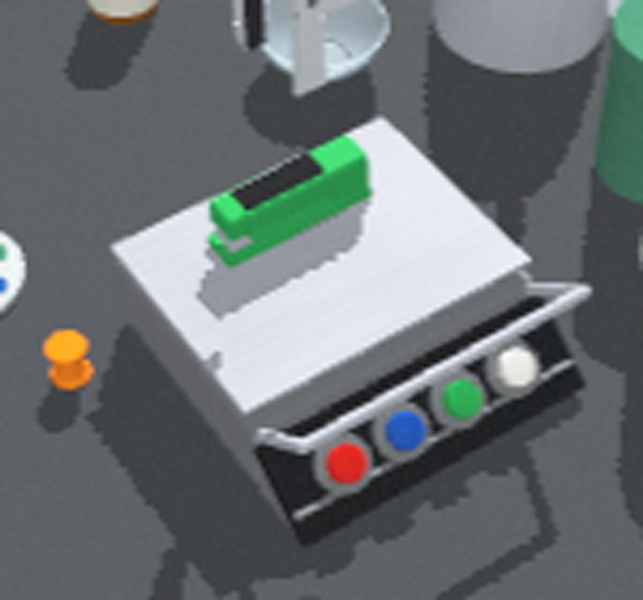

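The stapler stands upright at the back of the pan (crop 290,200) and all keys are up. Going to the green key.

>>> {"name": "drive_tool", "arguments": {
  "motion": [-2,-20,0,0,-4,-38,0,0,-4,-38,0,0,-4,-38,5,0,-4,-38,15,0,-4,-30,20,0,-2,-15,20,0,0,0,15,0]
}}

```text
clock: 15.43
eef_pos: [607.1, -101.0, 156.3]
eef_rot: [-3.088, -0.032, -2.954]
wrist_force: [-1.3, 0.6, -0.1]
finger_gap: 60.2
```

>>> {"name": "drive_tool", "arguments": {
  "motion": [0,0,0,0,0,0,0,0]
}}

```text
clock: 15.6
eef_pos: [604.8, -102.2, 150.7]
eef_rot: [-3.092, -0.04, -2.956]
wrist_force: [-0.1, 0.1, 0.0]
finger_gap: 60.5
```

```bash
python3 -c "
from h import *
go(608.3,-96.2,60)"
```

```text
pos [ 604.8 -102.2  150.7] rot [-3.092 -0.04  -2.956] t 15.6 F [-0.1  0.1  0. ] gap 60.5
tool shift [-8.1  9.8 90. ] axis [-0.03  -0.056 -0.998] yaw -2.956
```

>>> {"name": "drive_tool", "arguments": {
  "motion": [-4,5,5,0,-4,5,10,0,0,0,15,0,0,0,18,0,0,0,18,0,0,0,14,0,0,0,7,0,0,0,0,0]
}}

```text
clock: 16.27
eef_pos: [611.4, -86.8, 60.8]
eef_rot: [-3.09, -0.033, -2.948]
wrist_force: [-0.4, -0.4, -0.5]
finger_gap: 60.2
```

```bash
python3 -c "
from h import *
go(608.3,-96.2,52)"
```

```text
pos [611.4 -86.8  60.8] rot [-3.09  -0.033 -2.948] t 16.2667 F [-0.4 -0.4 -0.5] gap 60.2
tool shift [ 4.6 -8.2  9.4] axis [-0.023 -0.057 -0.998] yaw -2.948
```

>>> {"name": "drive_tool", "arguments": {
  "motion": [2,-4,0,0,2,-3,0,0,0,0,3,0,0,0,2,0,0,0,0,0]
}}

```text
clock: 16.68
eef_pos: [610.2, -94.3, 59.2]
eef_rot: [-3.088, -0.029, -2.947]
wrist_force: [-0.1, 0.8, 0.5]
finger_gap: 60.2
```

```bash
python3 -c "
from h import *
go(608.3,-96.2,48)"
```

```text
pos [610.2 -94.3  59.2] rot [-3.088 -0.029 -2.947] t 16.6833 F [-0.1  0.8  0.5] gap 60.2
tool shift [ 1.9 -0.9 11.3] axis [-0.018 -0.058 -0.998] yaw -2.947
```

>>> {"name": "drive_tool", "arguments": {
  "motion": [2,0,4,0,1,0,4,0,0,0,3,0]
}}

```text
clock: 16.93
eef_pos: [607.8, -96.0, 49.2]
eef_rot: [-3.087, -0.026, -2.947]
wrist_force: [0.7, -1.0, 4.7]
finger_gap: 60.6
```

>>> {"name": "drive_tool", "arguments": {
  "motion": [1,1,3,0,1,1,3,0]
}}

```text
clock: 17.1
eef_pos: [607.2, -95.7, 45.2]
eef_rot: [-3.084, -0.021, -2.947]
wrist_force: [-3.4, -5.9, 34.8]
finger_gap: 60.1
```

>>> {"name": "drive_tool", "arguments": {
  "motion": [1,1,3,0,1,1,3,0]
}}

```text
clock: 17.27
eef_pos: [608.1, -96.8, 44.6]
eef_rot: [-3.078, -0.011, -2.948]
wrist_force: [-2.4, -6.5, 21.9]
finger_gap: 59.9
```

Firm stop of 20 to 35 N at the depth geometry predicts for full travel. Backing out and going to the white punch.

>>> {"name": "drive_tool", "arguments": {
  "motion": [0,0,-8,0,0,0,-20,0,0,0,-30,0,0,0,-35,0,0,0,-35,0,0,0,-25,0,0,0,0,0],
  "jaw": 0.2
}}

```text
clock: 17.85
eef_pos: [606.0, -86.8, 201.4]
eef_rot: [-3.079, -0.016, -2.949]
wrist_force: [-0.2, 0.1, 0.2]
finger_gap: 75.0
```

Run:
```python
from h import *
im=cv2.cvtColor(cv2.imread('pics/top0.png'),cv2.COLOR_BGR2RGB);C=camera_info('top')
w=blob(im,(0,0,120),(179,50,255),(340,185,380,225));r=cv2.minAreaRect(cv2.findContours(w[2],0,2)[0][0])
print(r,[onplane(C,*q,46).round(0)[:2].tolist() for q in cv2.boxPoints(r)])
go(510,-300,190)
```

```text
((359.20001220703125, 207.90005493164062), (23.25510597229004, 18.335756301879883), 63.43495178222656) [[509.0, -263.0], [537.0, -317.0], [468.0, -349.0], [440.0, -295.0]]
pos [606.  -86.8 201.4] rot [-3.079 -0.016 -2.949] t 17.85 F [-0.2  0.1  0.2] gap 75.0
tool shift [ 134.9 -189.6   25.5] axis [-0.004 -0.064 -0.998] yaw -2.949
```

>>> {"name": "drive_tool", "arguments": {
  "motion": [22,-30,0,0,22,-32,0,0,22,-32,0,0,22,-32,-3,0,22,-32,-3,0,20,-28,-3,0,0,0,0,0.12,0,0,-2,0.124]
}}

```text
clock: 18.52
eef_pos: [508.8, -299.7, 221.5]
eef_rot: [-3.08, -0.005, 3.096]
wrist_force: [1.0, 0.3, 0.3]
finger_gap: 75.3
```

>>> {"name": "drive_tool", "arguments": {
  "motion": [0,0,-2,0.124,0,0,-2,0.124,0,0,-2,0.124,0,0,-2,0.124,0,0,-2,0.124,0,0,-2,0.124,0,0,-2,0.124,0,0,-2,0.124]
}}

```text
clock: 19.18
eef_pos: [506.0, -299.0, 229.4]
eef_rot: [-3.099, 0.039, 2.098]
wrist_force: [-0.1, -0.2, 0.3]
finger_gap: 75.0
```

>>> {"name": "drive_tool", "arguments": {
  "motion": [0,0,-2,0.124,0,0,-2,0.124,0,0,-2,0.124,0,0,-2,0.124,0,0,-2,0.124,0,0,-2,0.124,0,0,-2,0.124,0,0,-2,0.124]
}}

```text
clock: 19.85
eef_pos: [504.7, -296.4, 237.3]
eef_rot: [-3.14, 0.055, 1.097]
wrist_force: [0.1, -0.1, 0.4]
finger_gap: 75.2
```

>>> {"name": "drive_tool", "arguments": {
  "motion": [0,0,-2,0.124,0,0,-2,0.124,0,0,-2,0.124,0,0,-2,0.124,0,0,-2,0.124,0,0,0,0,0,0,0,0]
}}

```text
clock: 20.43
eef_pos: [503.7, -294.5, 240.8]
eef_rot: [3.118, 0.05, 0.469]
wrist_force: [-0.6, -0.4, -0.0]
finger_gap: 75.1
```

Run:
```python
from h import *
go(489,-306,100)
ci=camera_info('wrist');i=camera('wrist');save('w7',i);print(proj(ci,(489,-306,46)))
```

```text
pos [ 503.7 -294.5  240.8] rot [3.118 0.05  0.469] t 20.4333 F [-0.6 -0.4 -0. ] gap 75.1
tool shift [-11.3   0.3 141.5] axis [-0.034 -0.043 -0.998] yaw 0.469
[252.9052779  176.44998159]
```

View pics/w7.png

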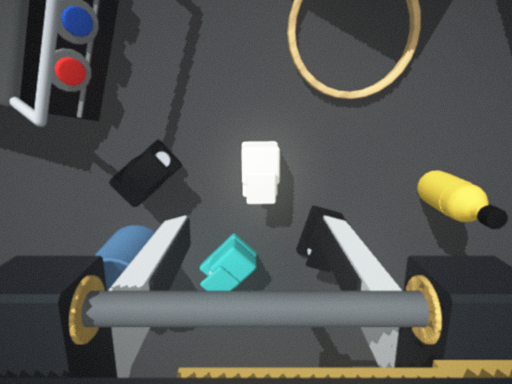

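Run:
```python
from h import *
ci=camera_info('wrist');i=cv2.cvtColor(cv2.imread('pics/w7.png'),cv2.COLOR_BGR2RGB)
w=blob(i,(0,0,140),(179,50,255),(225,130,300,215))
for r in(146,155,165,172,185,195):
    c=np.where(w[2][r])[0];print(r,c.min(),c.max())
a,b=onplane(ci,261,146,46),onplane(ci,261.7,185,46);print(a,b,np.arctan2(*(a-b)[[1,0]]))
p=onplane(ci,261.2,161,46);print(p);go(p[0],p[1],80)
```

```text
146 241 278
155 241 279
165 241 279
172 241 279
185 242 276
195 243 276
[ 524.68702055 -298.08725904   46.        ] [ 484.36719129 -319.81529739   46.        ] 0.49427510998603613
[ 509.47699875 -306.19392912   46.        ]
pos [ 503.7 -294.5  240.7] rot [3.118 0.05  0.469] t 20.4833 F [ 0.3  0.4 -0.3] gap 74.9
tool shift [  7.8   9.3 160.8] axis [-0.034 -0.043 -0.998] yaw 0.469
```

>>> {"name": "drive_tool", "arguments": {
  "motion": [1,1,20,0,1,1,30,0,1,1,30,0,1,1,30,0,1,1,25,0,1,1,12,0,1,1,5,0,0,0,0,0]
}}

```text
clock: 21.15
eef_pos: [507.8, -303.9, 80.7]
eef_rot: [3.12, 0.05, 0.5]
wrist_force: [0.7, 0.8, -1.2]
finger_gap: 75.3
```

```bash
python3 -c "
from h import *
go(509,-306,14)"
```

```text
pos [ 507.8 -303.9   80.7] rot [3.12 0.05 0.5 ] t 21.15 F [ 0.7  0.8 -1.2] gap 75.3
tool shift [ 3.4  1.  66.7] axis [-0.033 -0.043 -0.999] yaw 0.5
```

>>> {"name": "drive_tool", "arguments": {
  "motion": [2,0,12,0.015,1,1,15,0,0,0,15,0,0,0,12,0,0,0,8,0,0,0,2,0,0,0,0,0]
}}

```text
clock: 21.73
eef_pos: [511.4, -307.2, 16.2]
eef_rot: [3.113, 0.046, 0.487]
wrist_force: [-0.1, -0.3, -0.6]
finger_gap: 74.9
```

>>> {"name": "drive_tool", "arguments": {
  "motion": [0,0,0,0,0,0,0,0,0,0,0,0,0,0,0,0,0,0,0,0,0,0,0,0,0,0,0,0,0,0,0,0],
  "jaw": 1,
  "grip_force": 25
}}

```text
clock: 22.4
eef_pos: [512.5, -307.7, 18.9]
eef_rot: [3.11, 0.044, 0.487]
wrist_force: [-0.4, -0.7, -0.8]
finger_gap: 44.5
```

```bash
python3 -c "
from h import *
go(509,-306,14)"
```

```text
pos [ 512.5 -307.7   18.9] rot [3.11  0.044 0.487] t 22.4 F [-0.4 -0.7 -0.8] gap 44.5
tool shift [-2.1 -3.3  4.9] axis [-0.024 -0.049 -0.999] yaw 0.487
```

>>> {"name": "drive_tool", "arguments": {
  "motion": [0,0,-10,0,0,0,-25,0,0,0,-35,0,0,0,-38,0,0,0,-38,0,0,0,-38,0,0,0,-30,0,0,0,-15,0]
}}

```text
clock: 23.07
eef_pos: [515.5, -294.1, 257.4]
eef_rot: [3.118, 0.048, 0.487]
wrist_force: [0.3, 0.2, -2.7]
finger_gap: 44.4
```

>>> {"name": "drive_tool", "arguments": {
  "motion": [0,0,-1,0.1,0,0,-1,0.1,0,0,-1,0.1,0,0,0,0]
}}

```text
clock: 23.4
eef_pos: [516.3, -293.8, 270.5]
eef_rot: [3.097, 0.03, 0.175]
wrist_force: [0.3, 0.1, -1.3]
finger_gap: 44.0
```

```bash
python3 -c "
from h import *
go(556.6,40.5,240)"
```

```text
pos [ 516.3 -293.8  270.5] rot [3.097 0.03  0.175] t 23.4 F [ 0.3  0.1 -1.3] gap 44.0
tool shift [  98.8 -323.1   13.2] axis [-0.022 -0.049 -0.999] yaw 0.175
```

Held. Carrying it over at safe height.

>>> {"name": "drive_tool", "arguments": {
  "motion": [6,-18,0,0,11,-36,0,0,11,-36,0,0,11,-38,0,0,11,-38,0,0,11,-38,0,0,11,-38,0,0,11,-38,0,0]
}}

```text
clock: 24.07
eef_pos: [543.7, 1.6, 257.0]
eef_rot: [3.097, 0.031, 0.193]
wrist_force: [-0.8, 0.2, -1.2]
finger_gap: 44.7
```

>>> {"name": "drive_tool", "arguments": {
  "motion": [8,-26,0,0,4,-14,0,0,2,-4,0,0,0,0,0,0]
}}

```text
clock: 24.4
eef_pos: [547.5, 57.1, 255.0]
eef_rot: [3.098, 0.033, 0.214]
wrist_force: [-0.2, 0.4, -1.3]
finger_gap: 44.4
```

```bash
python3 -c "
from h import *
go(556.6,40.5,115)"
```

```text
pos [547.5  57.1 255. ] rot [3.098 0.033 0.214] t 24.4 F [-0.2  0.4 -1.3] gap 44.4
tool shift [  9.9  12.1 140.5] axis [-0.023 -0.049 -0.999] yaw 0.214
```

>>> {"name": "drive_tool", "arguments": {
  "motion": [2,2,20,0.02,2,2,25,0,2,3,28,0,2,3,25,0,2,2,18,0,0,0,10,0,0,0,4,0,0,0,0,0]
}}

```text
clock: 25.07
eef_pos: [558.0, 31.5, 123.5]
eef_rot: [3.096, 0.028, 0.199]
wrist_force: [-0.8, 0.4, -1.8]
finger_gap: 44.0
```

```bash
python3 -c "
from h import *
go(556.6,40.5,105)"
```

```text
pos [558.   31.5 123.5] rot [3.096 0.028 0.199] t 25.0667 F [-0.8  0.4 -1.8] gap 44.0
tool shift [ 0.9 -9.9 18.1] axis [-0.018 -0.05  -0.999] yaw 0.199
```

>>> {"name": "drive_tool", "arguments": {
  "motion": [0,-3,2,0,0,-3,3,0,0,-3,3,0,0,0,3,0,0,0,2,0]
}}

```text
clock: 25.48
eef_pos: [557.6, 40.3, 113.6]
eef_rot: [3.095, 0.021, 0.2]
wrist_force: [0.7, -0.5, -2.0]
finger_gap: 44.2
```

>>> {"name": "drive_tool", "arguments": {
  "motion": [0,0,3,0,0,0,2,0]
}}

```text
clock: 25.65
eef_pos: [557.7, 40.4, 108.6]
eef_rot: [3.095, 0.02, 0.201]
wrist_force: [0.1, 0.4, -2.1]
finger_gap: 44.3
```

>>> {"name": "drive_tool", "arguments": {
  "motion": [0,0,2,0,0,0,2,0]
}}

```text
clock: 25.82
eef_pos: [557.7, 40.2, 104.2]
eef_rot: [3.095, 0.02, 0.201]
wrist_force: [0.5, -0.2, -0.1]
finger_gap: 44.2
```

>>> {"name": "drive_tool", "arguments": {
  "motion": [0,0,2,0,0,0,2,0]
}}

```text
clock: 25.98
eef_pos: [559.0, 40.2, 102.7]
eef_rot: [3.095, 0.016, 0.201]
wrist_force: [-5.1, 0.0, 26.9]
finger_gap: 43.7
```

>>> {"name": "drive_tool", "arguments": {
  "motion": [0,0,0,0,0,0,0,0,0,0,0,0,0,0,0,0],
  "jaw": 0.36
}}

```text
clock: 26.32
eef_pos: [559.8, 40.1, 103.9]
eef_rot: [3.094, 0.014, 0.201]
wrist_force: [-0.3, 0.6, -0.2]
finger_gap: 60.4
```

>>> {"name": "drive_tool", "arguments": {
  "motion": [0,0,-8,0,0,0,-20,0,0,0,-30,0,0,0,-35,0,0,0,-25,0,0,0,0,0]
}}

```text
clock: 26.82
eef_pos: [559.0, 46.0, 227.0]
eef_rot: [3.095, 0.019, 0.2]
wrist_force: [0.4, -0.6, 1.3]
finger_gap: 60.6
```

Run:
```python
from h import *
W=np.array([651.7,-53.3,43.]);t=W+np.array([-.187,.982,0])*-33;print(t)
go(t[0],t[1],150)
i=camera('side');a=cv2.resize(i[120:260,180:330],(643,600),interpolation=2);save('c8',a)
```

```text
[657.871 -85.706  43.   ]
pos [559.  46. 227.] rot [3.095 0.019 0.2  ] t 26.8167 F [ 0.4 -0.6  1.3] gap 60.6
tool shift [ 72.1 145.1  82.6] axis [-0.009 -0.049 -0.999] yaw 0.2
```

View pics/c8.png

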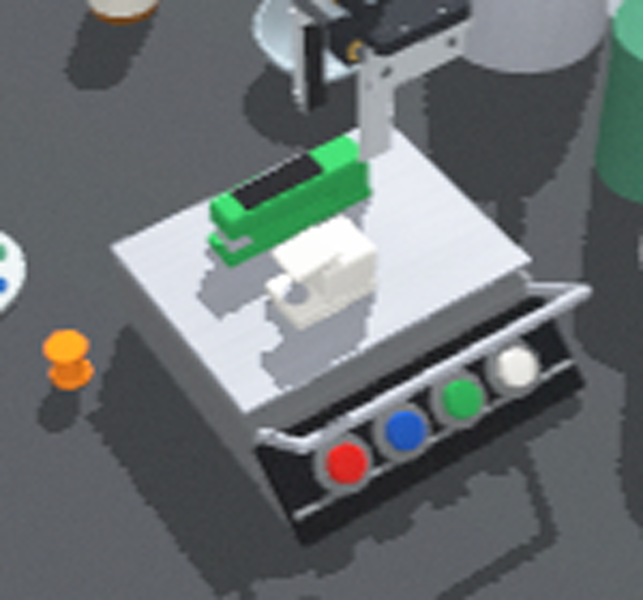

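Both stand on the pan (stapler 290,200; punch 325,270), and the keys are up. Going to the white key.

>>> {"name": "drive_tool", "arguments": {
  "motion": [10,20,0,0.01,18,34,0,0,18,34,0,0,16,30,0,0,8,18,10,0,2,5,20,0,0,0,20,0,0,0,10,0]
}}

```text
clock: 27.53
eef_pos: [657.9, -87.7, 163.7]
eef_rot: [3.097, 0.024, 0.191]
wrist_force: [0.7, 0.4, -0.3]
finger_gap: 60.1
```

>>> {"name": "drive_tool", "arguments": {
  "motion": [0,0,0,0,0,0,0,0]
}}

```text
clock: 27.7
eef_pos: [656.3, -87.5, 159.8]
eef_rot: [3.099, 0.03, 0.191]
wrist_force: [0.3, 0.3, 0.4]
finger_gap: 59.6
```

```bash
python3 -c "
from h import *
go(657.9,-85.7,60)"
```

```text
pos [656.3 -87.5 159.8] rot [3.099 0.03  0.191] t 27.7 F [0.3 0.3 0.4] gap 59.6
tool shift [ 4.9 -5.8 99.5] axis [-0.021 -0.048 -0.999] yaw 0.191
```

>>> {"name": "drive_tool", "arguments": {
  "motion": [2,-3,10,0,2,-2,18,0,0,0,20,0,0,0,20,0,0,0,15,0,0,0,8,0,0,0,2,0,0,0,0,0]
}}

```text
clock: 28.37
eef_pos: [660.3, -81.8, 67.8]
eef_rot: [3.096, 0.02, 0.196]
wrist_force: [-0.8, -0.5, -0.2]
finger_gap: 59.9
```

```bash
python3 -c "
from h import *
go(657.9,-85.7,52)"
```

```text
pos [660.3 -81.8  67.8] rot [3.096 0.02  0.196] t 28.3667 F [-0.8 -0.5 -0.2] gap 59.9
tool shift [-2.7  2.6 16. ] axis [-0.011 -0.049 -0.999] yaw 0.196
```

>>> {"name": "drive_tool", "arguments": {
  "motion": [-2,2,3,0,-1,1,4,0,0,0,3,0,0,0,0,0]
}}

```text
clock: 28.7
eef_pos: [659.1, -86.0, 60.6]
eef_rot: [3.094, 0.016, 0.196]
wrist_force: [0.9, 0.5, 0.2]
finger_gap: 60.4
```

```bash
python3 -c "
from h import *
go(657.9,-85.7,46)"
```

```text
pos [659.1 -86.   60.6] rot [3.094 0.016 0.196] t 28.7 F [0.9 0.5 0.2] gap 60.4
tool shift [-0.8 -1.2 14.6] axis [-0.006 -0.05  -0.999] yaw 0.196
```

>>> {"name": "drive_tool", "arguments": {
  "motion": [-1,0,4,0,-1,-1,4,0,0,0,3,0]
}}

```text
clock: 28.95
eef_pos: [657.5, -86.3, 50.5]
eef_rot: [3.093, 0.013, 0.196]
wrist_force: [0.3, -0.4, 3.4]
finger_gap: 60.2
```

>>> {"name": "drive_tool", "arguments": {
  "motion": [-1,-1,3,0,-1,-1,3,0]
}}

```text
clock: 29.12
eef_pos: [656.6, -85.6, 46.1]
eef_rot: [3.091, 0.008, 0.196]
wrist_force: [-2.8, -4.0, 32.6]
finger_gap: 60.2
```

>>> {"name": "drive_tool", "arguments": {
  "motion": [-1,-1,3,0,-1,-1,3,0]
}}

```text
clock: 29.28
eef_pos: [657.3, -86.4, 45.7]
eef_rot: [3.085, -0.001, 0.195]
wrist_force: [-2.4, -5.0, 21.3]
finger_gap: 60.3
```

A second press a little further down the cap, as insurance (still white's turn).

>>> {"name": "drive_tool", "arguments": {
  "motion": [0,1,-5,0,0,2,-3,0,0,1,0,0,0,0,0,0]
}}

```text
clock: 29.62
eef_pos: [658.1, -90.7, 54.8]
eef_rot: [3.084, -0.002, 0.195]
wrist_force: [0.1, -0.4, -0.2]
finger_gap: 60.3
```

>>> {"name": "drive_tool", "arguments": {
  "motion": [0,0,4,0,-1,0,4,0,-1,-1,4,0]
}}

```text
clock: 29.87
eef_pos: [656.5, -90.7, 41.9]
eef_rot: [3.084, -0.003, 0.195]
wrist_force: [1.7, -4.5, 39.2]
finger_gap: 59.9
```

>>> {"name": "drive_tool", "arguments": {
  "motion": [-1,-1,3,0,-1,-1,3,0]
}}

```text
clock: 30.03
eef_pos: [657.4, -91.4, 41.6]
eef_rot: [3.078, -0.012, 0.195]
wrist_force: [-4.3, -6.9, 26.2]
finger_gap: 60.3
```

>>> {"name": "drive_tool", "arguments": {
  "motion": [0,-2,-8,0,0,-3,-18,0,0,0,-30,0,0,0,-35,0,0,0,-35,0,0,0,-25,0,0,0,0,0,0,0,0,0]
}}

```text
clock: 30.7
eef_pos: [650.2, -76.5, 192.5]
eef_rot: [3.081, -0.004, 0.195]
wrist_force: [-0.1, 0.1, -0.6]
finger_gap: 60.1
```

Run:
```python
from h import *
go(657,-90,200)
i=camera('side');t=camera('top');o=np.zeros((560,800,3),np.uint8)
o[:,:480]=cv2.resize(i[120:260,190:310],(480,560),interpolation=2);o[:320,480:]=cv2.resize(t[130:250,205:325],(320,320));save('c9',o)
```

```text
pos [650.2 -76.5 192.5] rot [ 3.081 -0.004  0.195] t 30.7 F [-0.1  0.1 -0.6] gap 60.1
tool shift [ 4.1 14.9 -6.5] axis [ 0.016 -0.059 -0.998] yaw 0.195
```

View pics/c9.png

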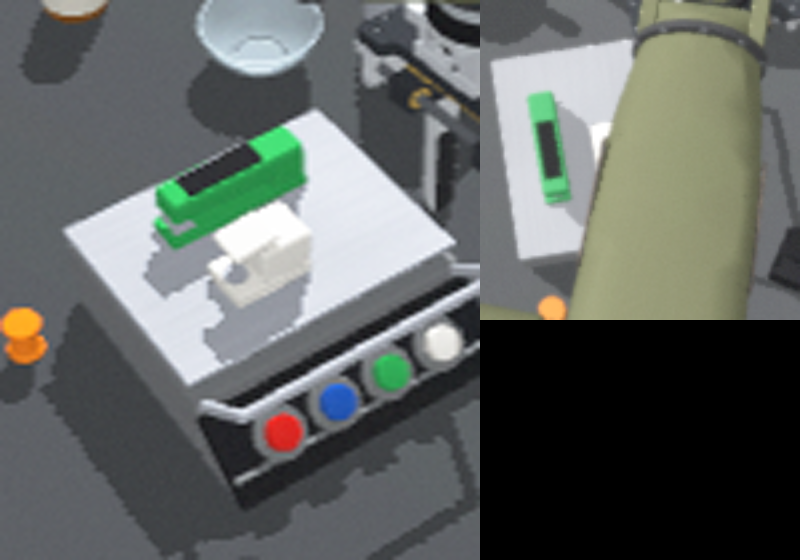

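Both tools stand on the pan (230,190 and 260,255), all four keys are up, and the gripper is clear. Handing in.

```bash
python3 -c "
from cell import *
print(sign_off())"
```

```text
the job is handed in; nothing more can be done
None
```

The job is handed in at about 31 s of the 72 s allowed. I pressed blue with the pan empty, set the stapler on the pan and pressed green, then set the punch beside it and pressed white.

- **How the keys were pressed:** the interface could not tilt the tool. I pressed each key with a vertical finger passed between the bar and the pan, instead of tilted along the key's axis as the task described.
- **Key depth:** I never read the key travel directly. The evidence is that each key came to a firm stop of 20–40 N, at the depth the geometry predicts for about 5.5–6 mm of travel. Blue and white were each pressed twice within their turns, to be sure.
- **Last checks:** the final pictures show both tools standing on the pan, all four keys up and the gripper clear. The wrist force was about 0 N.
- **Left unverified:**
  - The tool ended about 0.06 rad off vertical from the contact forces.
  - I did not measure how far the other objects moved, though nothing was seen touching them.

I used 11 pictures, one over the budget of 10.

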